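# Stow the weighed sample cassette in the free bay

## Task

The sample cassette on the balance has been weighed: stow it in the one free bay of the low rack, pull tab towards you like the two already stored. Lift it by the ridge on its lid, set it down on the bench at the mouth of the free bay, let go, then slide it in under the deck by its tab or front until it is fully home against the stop. Keep it level throughout, and leave the stored cassettes and everything else where they are.

Things in the scene. Friction and masses are not known exactly. Their poses are not given: they have to be found in the camera images.
- cassette: weighed cassette, starts on the balance: steel box 100 long (x) x 90 wide (y) x 40 mm high. Lid ridge, black, 50 long (x), 12 thick (y), 38 to 65 mm above the underside. Upright steel pull tab, 10 thick (y), sticks out 55 mm from the middle of its front (-x) face, 12 to 58 mm above the underside. 0.25 to 0.5 kg. Origin: centre of underside, z up
- cassette_grip (a point): point in the weighed cassette's lid ridge, over its centre, 55 mm above its underside; axes as the cassette
- cassette_tab (a point): point in the weighed cassette's pull tab, 40 mm out from its front face, 45 mm above its underside; axes as the cassette
- stored_a: a stored cassette, same shape and axes as the weighed one, standing fully home in one of the three bays; only its tab sticks out of the rack
- stored_b: the other stored cassette, likewise in another bay
- rack: fixed floorless rack, 3 bays under a clear acrylic deck. Origin: on the bench, middle of the mouth, at the deck's front edge; x inwards, y left. Bay centres y = -114, 0, 114 mm; bays 106 wide between 8 mm partitions from x = 0. Deck 350 wide, 200 deep, underside 77, top 87 mm up. Stop bar 25 high at x = 103: a cassette home has its origin at x = 53 mm, tab outside
- balance: fixed blue balance 220 x 220 mm, white pan 80 mm above the bench; origin on the bench under its centre. The cassette's tab points to the balance's +y, between two upright guide plates (inner faces 38 mm apart, 45 to 103 mm from the centre towards +y, tops 140 mm above the bench) that leave no room for fingers beside the tab
- beaker: bystander, leave it alone: glass beaker, 84 mm across, 110 mm high; origin under its centre
- bottle: bystander, leave it alone: amber bottle, 70 mm across, 170 mm high; origin under its centre
- jar: bystander, leave it alone: white jar, 60 mm across, 70 mm high, standing on the rack's deck; origin under its centre
- jar_small: bystander, leave it alone: glass jar, 48 mm across, 60 mm high, standing on the rack's deck; origin under its centre
- spatula: bystander, leave it alone: spatula, 200 mm long, lying flat; origin under its middle
- bowl: bystander, leave it alone: small white bowl, 80 mm across, 35 mm high; origin under its centre
- mill_cup: bystander, leave it alone: steel mill cup, 100 mm across, 80 mm high; origin under its centre
There are look-alikes about, which are no part of the job. What is shaped like the cassette but purple is not meant.

How it is judged (in metres and radians):
On the way:
1. the cassette has been set down on the bench, still outside or at most part-way into the rack, and let go (x of cassette in the frame of rack below 0.025 m and height (world z) of cassette below 0.008 m and angle between cassette's own z axis and vertical below 0.08 rad and contact force between the fingers and cassette below 0.2 N), for 0.2 s.
At the end, for the whole second after the job is handed in: The weighed cassette rests flat on the bench, released and still, in the free bay (within 12 mm of the bay's centre line, within 8 degrees of its direction), within 9 mm of the stop, tab outside towards the robot; both stored cassettes within 20 mm of where they were (x of cassette in the frame of rack between 0.044 and 0.062 m and (y of cassette in the frame of rack between -0.126 and -0.102 m or y of cassette in the frame of rack between -0.012 and 0.012 m or y of cassette in the frame of rack between 0.102 and 0.126 m) and height (world z) of cassette below 0.006 m and angle between cassette's own z axis and vertical below 0.06 rad and angle between the x axis of cassette and the x axis of rack, either way round below 0.14 rad and x of cassette_tab in the frame of rack below -0.02 m and linear speed of cassette below 0.01 m/s and contact force between the fingers and cassette below 0.2 N and distance of each of stored_a, stored_b from where it was at the start of the episode below 0.02 m); the robot touches nothing.
It fails at once if the weighed cassette is tilted by more than 29 degrees (angle between cassette's own z axis and vertical above 0.5 rad).
It fails at once if a stored cassette is moved by more than 20 mm (distance of any of stored_a, stored_b from where it was at the start of the episode above 0.02 m).
It fails at once if a bystander is moved by more than 30 mm (distance of any of beaker, bottle, jar, jar_small, spatula, bowl, mill_cup from where it was at the start of the episode above 0.03 m).
It also fails if it takes over 51 s, if anything falls off the work surface, if the arm or the gripper's body presses on something with over 40 N, if the wrist force passes 120 N, or if a joint passes its speed limit or range.

## Robot

A 6-joint arm with a two-finger parallel gripper is mounted at the origin on the work surface. World frame = base frame: x ahead of the robot, y to its left, z up, the work surface at z = 0. Lengths are in m, angles in degrees, forces in N, time in s.
With the tool pointing down it reaches from about 0.425 to 0.95 m from the base axis. Payload 3.5 kg.
Tool frame: the origin (TCP) lies midway between the tips of the shut fingers; the grasp point (between the pads) lies 19 mm behind it; z points along the fingers, y is the line along which they close (so a half turn about z gives the same grasp; the last joint's range is limited). The gripper opens to 85 mm and grips with 20 to 120 N. Pads are 22 mm wide; open, the fingers measure 114 mm over their backs; the gripper's body (76 mm by 85 mm) begins 54 mm behind the grasp point. The pads swing forward as they close: fully open they stand 13 mm farther back than shut.
Start: joints at [-74.141, 16.404, 90.338, -0, 73.258, -8.594], TCP at [0.279, -0.614, 0.231] pointing down, gripper open.
Joint ranges: [-158.93, 158.93], [-51.34, 127.21], [12.03, 142.37], [-87.48, 267.48], [13.55, 161.25], [-162.69, 162.69]. Speed limits (degrees/s): [159.86, 159.86, 180, 180, 180, 180].

## Interface

Orientations are given as a 3x3 rotation matrix whose columns are the frame's x, y, z axes.
In Python, from bench import bot, vision, workorder gives the robot as it stands.
- The arm moves only by the tool play_rows, never from a script. Its argument "commands" is one flat list of numbers, 7 for each row, row after row: the shift along the tool's x, y, z in m, then the turn, a rotation vector about the tool's x, y, z in rad, then the finger opening in m, from 0 to 0.0854. In form: [tx, ty, tz, wx, wy, wz, gripper, tx, ty, tz, wx, wy, wz, gripper, ...]. A call has 1 to 20 rows; each row shifts and turns the commanded pose from where the row before left it, along the tool's axes as they then stand; what a row does not reach is not made up. A row lasts 1/8 s, in which the tool goes at most 62.5 mm and 10.7 degrees, less where a joint would pass 70% of its speed; a pose out of reach is approached as far as the arm can. A call with a gripper value outside its range is refused whole. The fingers move at their own pace and stop on an object; the grip force is fixed at half the most. Time passes only in rows, so rows that do not move let the fingers close. It gives the time, the measured TCP pose, the force, the opening and the grip force at its end, in the units of the state.
- bot.sense(): the state, without advancing time (a new reading comes with each control period).
- vision.snapshot(name): name is "scene" or "top" or "wrist"; returns a dict with "pixels" (480x640x3 uint8, red, green, blue), "camera_matrix" (3x3 intrinsics, pixels), "xyz" and "attitude" of the camera in the world; the wrist camera has in their place "hand_eye" (4x4, takes a point from camera to tool coordinates, whose origin is the TCP and whose axes are the flange's). Camera axes: x right, y up, looking along -z (the intrinsics and any distortion apply to the point x, -y, -z); pixel columns grow to the right and rows downward; lengths in m; the calibration is good to about 2 mm. A picture is of the moment at which its call begins: read the wrist's pose just before it. There is no depth.
- workorder.sign_off(): hands the job in; it is judged then, once.
The state is a dict: "time_s": time; "qpos": joint angles; "joint_vel": joint speeds; "effort": joint torques, N m; "eef_pos": TCP position; "tcp_rot": TCP orientation; "contact_force": force on the tool from outside, world axes, zero at the start; "ft_torque": the same for the moment, N m; "grip_width": opening from 0.0 (shut) to 1.0 (fully open); "grasp_force": force on a finger pad.
Only numpy, scipy, OpenCV 4.12 (cv2) and the standard library are available. Lean on these libraries where they do the work, as an engineer would, in place of code of your own. Each camera call takes 0.05 s, during which the arm holds its last target. There are 200 camera calls.

## Working session

There is one attempt and no reset: what is moved stays moved. The work goes in short steps, Python scripts to look and compute and a tool call to move; the robot and the scene stay as the last step left them, time stands still between calls to the robot, and variables do not carry over. Pictures are saved under pics/ and viewed, at most 10 in all, crops included, and the job is handed in when it is done.

Besides the shell and the picture viewer there is one more tool, called after "Request:" as name(argument=value, ...), one argument or row to a line, values as JSON. play_rows: Moves the arm, as the interface text tells. Its arguments: {"type":"object","properties":{"commands":{"type":"array"}},"required":["commands"]}

```bash
mkdir -p pics; ls; python3 - <<'E'
from bench import bot, vision
import cv2
s=bot.sense();print(s['eef_pos'],s['tcp_rot'],s['time_s'])
for n in("scene","top"):
    d=vision.snapshot(n);cv2.imwrite(f"pics/{n}0.png",d["pixels"][:,:,::-1]);print(n,d["camera_matrix"],d["xyz"],d["attitude"],[k for k in d])
    import numpy as np;np.savez(f"{n}.npz",**{k:d[k] for k in("camera_matrix","xyz","attitude","pixels")})
d=vision.snapshot("wrist");print(d["hand_eye"],d["camera_matrix"],d.keys())
E
```

```text
pics
[ 0.27927458 -0.61378371  0.22991256] [[ 9.10280659e-01  4.13991221e-01 -6.24331138e-04]
 [ 4.13991522e-01 -9.10277881e-01  2.28036908e-03]
 [ 3.75737954e-04 -2.33424366e-03 -9.99997205e-01]] 0.0
scene [[502.57574152   0.         314.12917927]
 [  0.         502.57574152 241.55667233]
 [  0.           0.           1.        ]] [ 1.10299432 -0.51675429  0.94966335] [[ 0.65007578 -0.53496128  0.5396461 ]
 [ 0.75978796  0.46801191 -0.45131707]
 [-0.01112364  0.7034069   0.71070035]] ['pixels', 'camera_matrix', 'xyz', 'attitude']
top [[538.83115618   0.         314.65672615]
 [  0.         538.83115618 237.23430686]
 [  0.           0.           1.        ]] [0.3424279  0.00861862 1.49326445] [[-1.88332053e-02  9.94076578e-01 -1.07037693e-01]
 [-9.99820545e-01 -1.89440483e-02 -1.87706836e-05]
 [-2.04638673e-03  1.07018131e-01  9.94254963e-01]] ['pixels', 'camera_matrix', 'xyz', 'attitude']
[[-2.23427102e-04  9.60868276e-01  2.77005608e-01  7.18301232e-02]
 [ 9.99999968e-01  1.81983555e-04  1.75320892e-04 -7.31082038e-04]
 [ 1.18049818e-04  2.77005638e-01 -9.60868286e-01 -1.42010483e-01]
 [ 0.00000000e+00  0.00000000e+00  0.00000000e+00  1.00000000e+00]] [[392.41667901   0.         313.87886382]
 [  0.         392.41667901 238.26555975]
 [  0.           0.           1.        ]] dict_keys(['pixels', 'camera_matrix', 'hand_eye'])
```

View pics/top0.png

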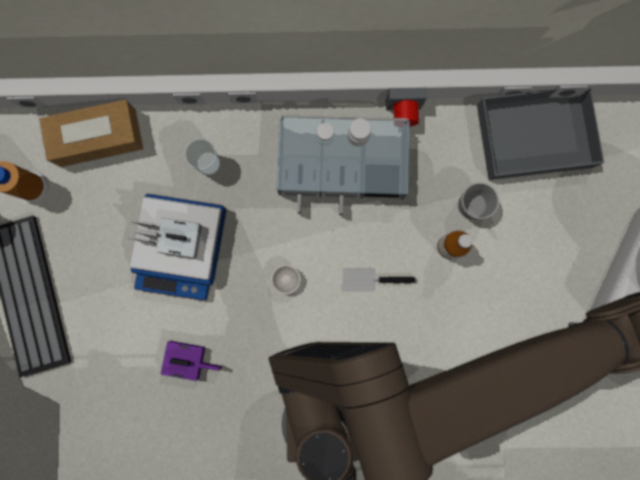

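View pics/scene0.png

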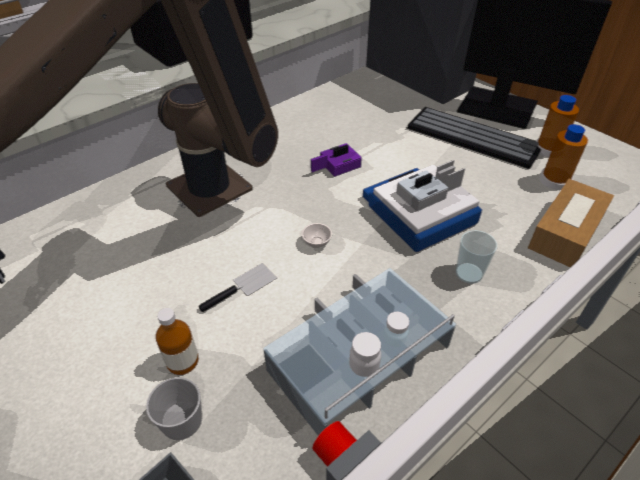

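The free bay is the rack's right-hand one (top image, about 383,180). The cassette sits on the balance at about (178,238) with its tab pointing image-left, and tabs of the stored ones show at (303,205) and (342,205). I'll enlarge both areas.

```bash
python3 - <<'E'
import numpy as np,cv2
p=np.load("top.npz")["pixels"][:,:,::-1]
a=cv2.resize(p[185:305,120:240],None,fx=5,fy=5,interpolation=cv2.INTER_CUBIC)
cv2.imwrite("pics/bal.png",a)
cv2.imwrite("pics/rack.png",cv2.resize(p[105:225,265:425],None,fx=5,fy=5,interpolation=cv2.INTER_CUBIC))
E
```

```text
(no output)
```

View pics/bal.png

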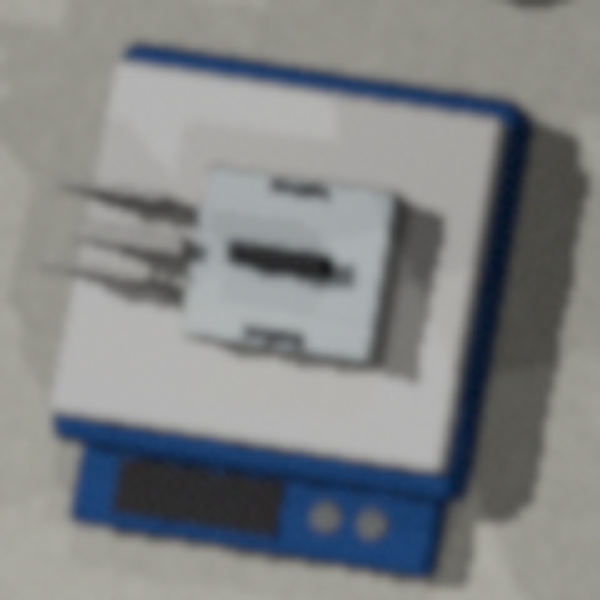

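View pics/rack.png

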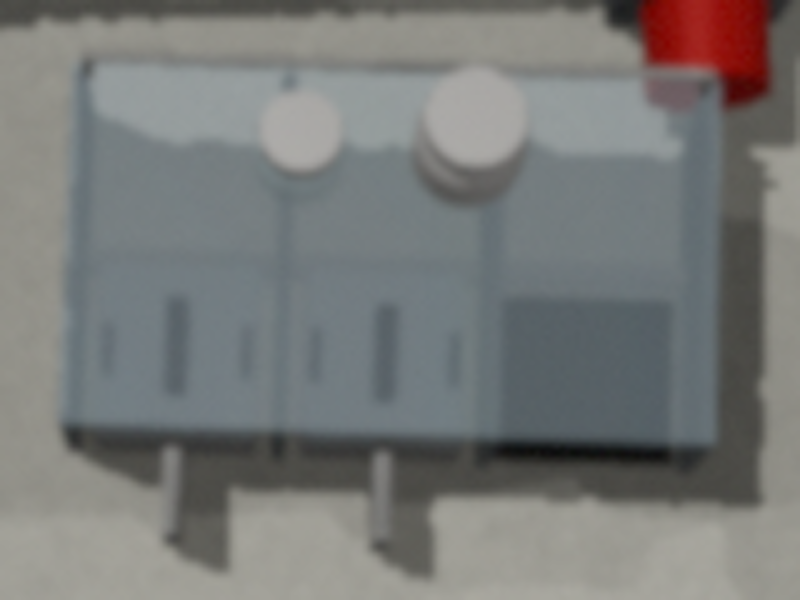

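Crop readings: cassette lid corners at (212,165), (395,192), (370,362), (187,335), with the ridge running (230,252)–(332,265). Deck corners are at (80,62), (720,75), (716,442), (66,428), and the stored tabs end at (172,540) and (380,545). The red thing behind the deck's right corner is clear of the bay mouth.

```bash
cat > h.py <<'E'
import numpy as np
def ray(K,xyz,R,uv,z):
    uv=np.atleast_2d(uv).astype(float)
    d=np.c_[(uv[:,0]-K[0,2])/K[0,0],-(uv[:,1]-K[1,2])/K[1,1],-np.ones(len(uv))]@R.T
    return xyz+d*((z-xyz[2])/d[:,2])[:,None]
def top(uv,z,off=(0,0),f=5):
    t=np.load("top.npz"); uv=(np.atleast_2d(uv)+.5)/f-.5+np.array(off)
    return ray(t["camera_matrix"],t["xyz"],t["attitude"],uv,z)
E
python3 - <<'E'
from h import *
np.set_printoptions(precision=4,suppress=True)
b=(120,185);r=(265,105)
c=top([(212,165),(395,192),(370,362),(187,335)],.12,b)[:,:2];print("lid",c,c.mean(0),[np.linalg.norm(c[i]-c[i-1]) for i in range(4)])
g=top([(230,252),(332,265)],.145,b)[:,:2];d=g[0]-g[1];print("ridge",g.mean(0),np.linalg.norm(d),np.degrees(np.arctan2(d[1],d[0])))
for i,j in((0,1),(3,2)):
  d=c[i]-c[j];print("yaw out-tab dir",np.degrees(np.arctan2(d[1],d[0])))
for i,j in((0,3),(1,2)):
  d=c[i]-c[j];print("perp +90",np.degrees(np.arctan2(d[1],d[0]))+90)
k=top([(80,62),(720,75),(716,442),(66,428)],.087,r)[:,:2];print("deck",k,[np.linalg.norm(k[i]-k[i-1]) for i in range(4)])
d=k[3]-k[2];print("yaw",np.degrees(np.arctan2(d[1],d[0]))-90);d=k[0]-k[1];print(np.degrees(np.arctan2(d[1],d[0]))-90)
for i,j in((0,3),(1,2)): d=k[i]-k[j];print(np.degrees(np.arctan2(d[1],d[0])))
t=top([(172,540),(380,545)],.058,r)[:,:2];print("tabtips",t)
rg=top([(177,345),(386,352)],.065,r)[:,:2];print("ridges",rg)
for n,uv,z in(("bowl",(287,276),.035),("spat tip",(343,279),.0),("bottle",(463,239),.17),("mill",(480,200),.08),("beaker",(207,163),.11),("spatend",(415,280),0)):
  print(n,top(uv,z,f=1)[:,:2])
E
```

```text
lid [[0.5486 0.4007]
 [0.5328 0.3064]
 [0.4454 0.3188]
 [0.461  0.4125]] [0.4969 0.3596] [np.float64(0.08838214746795732), np.float64(0.09564551956513737), np.float64(0.08825617520666554), np.float64(0.09499655746543542)]
ridge [0.4966 0.3583] 0.05200617113430206 81.63145755048343
yaw out-tab dir 80.4732522808688
yaw out-tab dir 80.53794638917995
perp +90 82.33844816636558
perp +90 81.91958960241008
deck [[ 0.8208  0.0941]
 [ 0.8069 -0.2497]
 [ 0.6069 -0.2401]
 [ 0.621   0.1039]] [np.float64(0.20000434738770198), np.float64(0.34412466947806253), np.float64(0.20022417151223487), np.float64(0.3443486277840189)]
yaw -2.354572336304514
-2.317690520709121
-2.8180332248221034
-2.7534146707527194
tabtips [[ 0.5644  0.0495]
 [ 0.5596 -0.0624]]
ridges [[ 0.6697  0.045 ]
 [ 0.6637 -0.0678]]
bowl [[0.3955 0.0853]]
spat tip [[ 0.3856 -0.0675]]
bottle [[ 0.4735 -0.3573]]
mill [[ 0.5857 -0.4323]]
beaker [[0.6925 0.2872]]
spatend [[ 0.3791 -0.2663]]
```

Sizes agree: the lid measures 88x95 mm against 90x100, and the deck 344x200 mm against 350x200. The cassette is at about (0.497, 0.359), tab direction 81.5°. The rack origin is at about (0.6125, -0.066), yaw -2.5°, so the free bay mouth is at about (0.6075, -0.180). I'll turn, then go over the balance.

Request:
play_rows(
  commands=[0, 0, 0, 0, 0, -0.166, 0.0854, 0, 0, 0, 0, 0, -0.166, 0.0854, 0, 0, 0, 0, 0, -0.166, 0.0854, 0, 0, 0, 0, 0, -0.166, 0.0854, 0, 0, 0, 0, 0, -0.166, 0.0854, 0, 0, 0, 0, 0, -0.166, 0.0854, 0.0442, 0.0157, -0.005, 0, 0, 0, 0.0854, 0.0442, 0.0157, -0.005, 0, 0, 0, 0.0854, 0.0442, 0.0157, -0.005, 0, 0, 0, 0.0854, 0.0442, 0.0157, -0.005, 0, 0, 0, 0.0854, 0.0442, 0.0157, -0.005, 0, 0, 0, 0.0854, 0.0442, 0.0157, -0.005, 0, 0, 0, 0.0854, 0.0442, 0.0157, -0.005, 0, 0, 0, 0.0854, 0.0442, 0.0157, -0.005, 0, 0, 0, 0.0854, 0.0442, 0.0157, -0.005, 0, 0, 0, 0.0854, 0.0442, 0.0157, -0.005, 0, 0, 0, 0.0854],
)

```text
time_s: 2.15
eef_pos: [0.5002, -0.1989, 0.2812]
tcp_rot: [[0.148, 0.989, -0.0], [0.989, -0.148, 0.0], [0.0, -0.0, -1.0]]
contact_force: [1.1, 0.7, -0.2]
grip_width: 1.001
grasp_force: 0.0
```

Request:
play_rows(
  commands=[0.055, -0.0085, 0.003, 0, 0, 0, 0.0854, 0.055, -0.0085, 0.003, 0, 0, 0, 0.0854, 0.055, -0.0085, 0.003, 0, 0, 0, 0.0854, 0.055, -0.0085, 0.003, 0, 0, 0, 0.0854, 0.055, -0.0085, 0.003, 0, 0, 0, 0.0854, 0.055, -0.0085, 0.003, 0, 0, 0, 0.0854, 0.055, -0.0085, 0.003, 0, 0, 0, 0.0854, 0.055, -0.0085, 0.003, 0, 0, 0, 0.0854, 0.055, -0.0085, 0.003, 0, 0, 0, 0.0854, 0.055, -0.0085, 0.003, 0, 0, 0, 0.0854, 0, 0, 0, 0, 0, 0, 0.0854, 0, 0, 0, 0, 0, 0, 0.0854],
)

```text
time_s: 3.65
eef_pos: [0.4967, 0.3558, 0.2508]
tcp_rot: [[0.147, 0.989, -0.001], [0.989, -0.147, -0.001], [-0.001, -0.001, -1.0]]
contact_force: [-0.7, -0.2, -0.2]
grip_width: 1.0
grasp_force: 0.0
```

```bash
cat >> h.py <<'E'
def look(name):
    from bench import bot,vision; import cv2
    s=bot.sense(); d=vision.snapshot("wrist")
    R=np.array(s["tcp_rot"]);p=np.array(s["eef_pos"]);H=np.array(d["hand_eye"])
    np.savez(name+".npz",K=d["camera_matrix"],xyz=p+R@H[:3,3],R=R@H[:3,:3],tcp=p,rot=R)
    cv2.imwrite(f"pics/{name}.png",d["pixels"][:,:,::-1]); status(s)
def status(s=None):
    from bench import bot
    s=s or bot.sense();R=np.array(s["tcp_rot"])
    print("t",s["time_s"],"tcp",np.round(s["eef_pos"],4),"yaw",np.degrees(np.arctan2(R[1,0],R[0,0])).round(2),"z",R[:,2].round(4),"q",np.round(s["qpos"],1),"F",np.round(s["contact_force"],1),s["grip_width"],s["grasp_force"])
def wr(name,uv,z):
    t=np.load(name+".npz");return ray(t["K"],t["xyz"],t["R"],uv,z)
E
python3 -c "
from h import *
look('w1')"
```

```text
t 3.65 tcp [0.4967 0.3558 0.2508] yaw 81.55 z [-9.e-04 -1.e-03 -1.e+00] q [26.1  7.6 98.5 -0.  73.9 34.6] F [-0.7 -0.2 -0.2] 1.0001941205585805 0.0
```

View pics/w1.png

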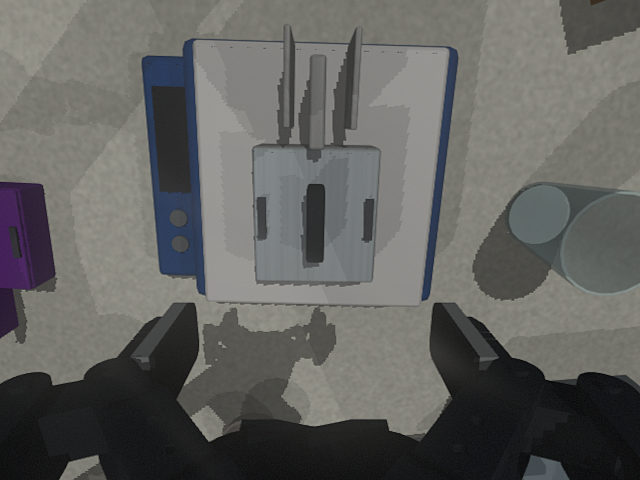

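Wrist view: ridge top spans (307–325, 184–263), lid corners at (254,148), (380,148), (373,282), (257,282).

```bash
python3 - <<'E'
from h import *
np.set_printoptions(precision=4,suppress=True)
g=wr("w1",[(307,184),(325,184),(324,263),(306,263)],.145)[:,:2];c=wr("w1",[(254,148),(380,148),(373,282),(257,282)],.12)[:,:2]
for k in(g,c):
  print(k.mean(0),[np.linalg.norm(k[i]-k[i-1]).round(4) for i in range(4)])
  d=k[0]+k[1]-k[2]-k[3];print(np.degrees(np.arctan2(d[1],d[0])))
E
```

```text
[0.4999 0.3649] [np.float64(0.0529), np.float64(0.0114), np.float64(0.0529), np.float64(0.012)]
80.90049122650555
[0.5    0.3633] [np.float64(0.0978), np.float64(0.0855), np.float64(0.0978), np.float64(0.0867)]
80.78951308117047
```

Request:
play_rows(
  commands=[0.007, 0.0013, 0.02, 0, 0, 0.006, 0.04, 0, 0, 0.02, 0, 0, 0, 0.04, 0, 0, 0.02, 0, 0, 0, 0.04, 0, 0, 0.02, 0, 0, 0, 0.04, 0, 0, 0.02, 0, 0, 0, 0.04, 0, 0, 0.015, 0, 0, 0, 0.04, 0, 0, 0.011, 0, 0, 0, 0.04, 0, 0, 0, 0, 0, 0, 0.04, 0, 0, 0, 0, 0, 0, 0.04, 0, 0, 0, 0, 0, 0, 0, 0, 0, 0, 0, 0, 0, 0, 0, 0, 0, 0, 0, 0, 0, 0, 0, 0, 0, 0, 0, 0, 0, 0, 0, 0, 0, 0, 0, 0, 0, 0, 0, 0, 0],
)

```text
validation failed for argument at $.co...
```

```bash
python3 -c "
from h import *
status()"
```

```text
t 3.7 tcp [0.4969 0.3553 0.2511] yaw 81.49 z [-4.e-04 -7.e-04 -1.e+00] q [26.1  7.6 98.6 -0.  73.9 34.6] F [-1.   1.4 -0.4] 1.001489868085963 0.0
```

Request:
play_rows(
  commands=[0.007, 0.0013, 0.02, 0, 0, 0.006, 0.04, 0, 0, 0.02, 0, 0, 0, 0.04, 0, 0, 0.02, 0, 0, 0, 0.04, 0, 0, 0.02, 0, 0, 0, 0.04, 0, 0, 0.02, 0, 0, 0, 0.04, 0, 0, 0.015, 0, 0, 0, 0.04, 0, 0, 0.011, 0, 0, 0, 0.04, 0, 0, 0, 0, 0, 0, 0.04, 0, 0, 0, 0, 0, 0, 0.04, 0, 0, 0, 0, 0, 0, 0, 0, 0, 0, 0, 0, 0, 0, 0, 0, 0, 0, 0, 0, 0, 0, 0, 0, 0, 0, 0, 0, 0, 0, 0, 0, 0, 0, 0, 0, 0, 0, 0, 0, 0, 0],
)

```text
time_s: 5.58
eef_pos: [0.4998, 0.3632, 0.1264]
tcp_rot: [[0.153, 0.988, 0.001], [0.988, -0.153, 0.001], [0.001, 0.001, -1.0]]
contact_force: [-1.7, -0.1, 6.4]
grip_width: 0.122
grasp_force: 64.4
```

```bash
python3 -c "
from h import *
status()"
```

```text
t 5.575 tcp [0.4998 0.3632 0.1264] yaw 81.18 z [ 1.4e-03  8.0e-04 -1.0e+00] q [ 26.6  15.2 103.4   0.   61.3  35.4] F [-1.7 -0.1  6.4] 0.1215434152823506 64.35293197631836
```

Gripped (64 N, opening about 10 mm). Lifting straight up.

Request:
play_rows(
  commands=[0, 0, -0.005, 0, 0, 0, 0, 0, 0, -0.01, 0, 0, 0, 0, 0, 0, -0.015, 0, 0, 0, 0, 0, 0, -0.02, 0, 0, 0, 0, 0, 0, -0.02, 0, 0, 0, 0, 0, 0, -0.02, 0, 0, 0, 0, 0, 0, -0.01, 0, 0, 0, 0, 0, 0, 0, 0, 0, 0, 0, 0, 0, 0, 0, 0, 0, 0],
)

```text
time_s: 6.7
eef_pos: [0.4987, 0.3626, 0.2242]
tcp_rot: [[0.153, 0.988, -0.002], [0.988, -0.153, -0.001], [-0.001, -0.002, -1.0]]
contact_force: [0.0, 0.7, -2.4]
grip_width: 0.116
grasp_force: 63.1
```

```bash
python3 -c "
from h import *
look('w2')"
```

```text
t 6.7 tcp [0.4987 0.3626 0.2242] yaw 81.18 z [-1.8e-03 -9.0e-04 -1.0e+00] q [26.6  9.5 99.2  0.  71.3 35.4] F [ 0.   0.7 -2.4] 0.1161718049527418 63.107478618621826
```

View pics/w2.png

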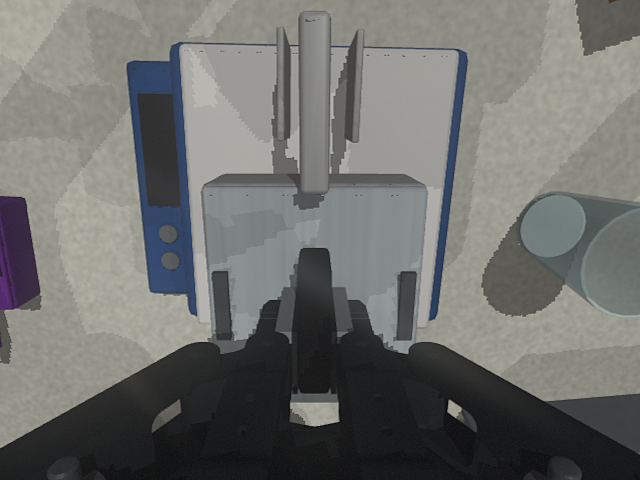

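Held level and square, weight about 2.5 N, tab clear above the plates. Now turning, then carrying it to the bay mouth.

Request:
play_rows(
  commands=[0, 0, 0, 0, 0, -0.168, 0, 0, 0, 0, 0, 0, -0.168, 0, 0, 0, 0, 0, 0, -0.168, 0, 0, 0, 0, 0, 0, -0.168, 0, 0, 0, 0, 0, 0, -0.168, 0, 0, 0, 0, 0, 0, -0.168, 0, 0, 0, 0, 0, 0, -0.168, 0, 0, 0, 0, 0, 0, -0.168, 0, 0, 0, 0, 0, 0, -0.168, 0, 0, 0, 0, 0, 0, -0.168, 0, 0, 0, 0, 0, 0, 0, 0],
)

```text
time_s: 8.12
eef_pos: [0.4988, 0.3626, 0.2241]
tcp_rot: [[-0.999, 0.047, -0.002], [0.047, 0.999, -0.001], [0.002, -0.001, -1.0]]
contact_force: [0.0, -0.1, -3.9]
grip_width: 0.122
grasp_force: 63.0
```

Request:
play_rows(
  commands=[-0.006, -0.02, 0, 0, 0, 0, 0, -0.006, -0.045, 0, 0, 0, 0, 0, -0.006, -0.045, 0, 0, 0, 0, 0, -0.006, -0.045, 0, 0, 0, 0, 0, -0.006, -0.045, 0, 0, 0, 0, 0, -0.006, -0.045, 0, 0, 0, 0, 0, -0.006, -0.045, 0, 0, 0, 0, 0, -0.006, -0.045, 0, 0, 0, 0, 0, -0.006, -0.045, 0, 0, 0, 0, 0, -0.006, -0.045, 0, 0, 0, 0, 0, -0.006, -0.045, 0, 0, 0, 0, 0, -0.006, -0.045, 0, 0, 0, 0, 0, 0, -0.022, 0, 0, 0, 0, 0, 0, 0, 0, 0, 0, 0, 0, 0, 0, 0, 0, 0, 0, 0],
)

```text
time_s: 10.0
eef_pos: [0.5468, -0.176, 0.2251]
tcp_rot: [[-0.999, 0.045, -0.001], [0.045, 0.999, 0.001], [0.001, 0.001, -1.0]]
contact_force: [-0.3, 0.2, -4.0]
grip_width: 0.12
grasp_force: 63.0
```

```bash
python3 -c "
from h import *
look('w3')
t=wr('w2',[(204,187),(427,187)],.2175);print(t, t.mean(0))"
```

```text
t 10.0 tcp [ 0.5468 -0.176   0.2251] yaw 177.41 z [-6.0e-04  1.1e-03 -1.0e+00] q [ -28.     4.1  105.1    0.    70.9 -115.4] F [-0.3  0.2 -4. ] 0.1200264827668926 63.037859201431274
[[0.46575282 0.41748835 0.2175    ]
 [0.54948297 0.40448559 0.2175    ]] [0.50761789 0.41098697 0.2175    ]
```

View pics/w3.png

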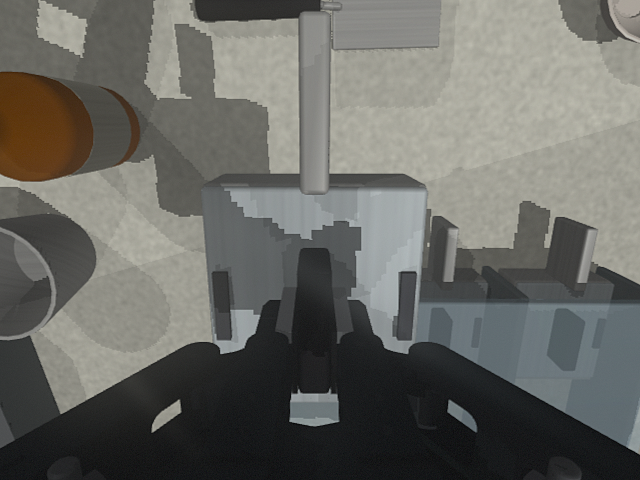

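Cassette is above the mouth, tab towards the robot. Enlarging the rack part (right side) to check the lateral position.

```bash
python3 -c "
import cv2
p=cv2.imread('pics/w3.png');cv2.imwrite('pics/w3c.png',cv2.resize(p[200:390,400:640],None,fx=3,fy=3,interpolation=cv2.INTER_CUBIC))"
```

```text
(no output)
```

View pics/w3c.png

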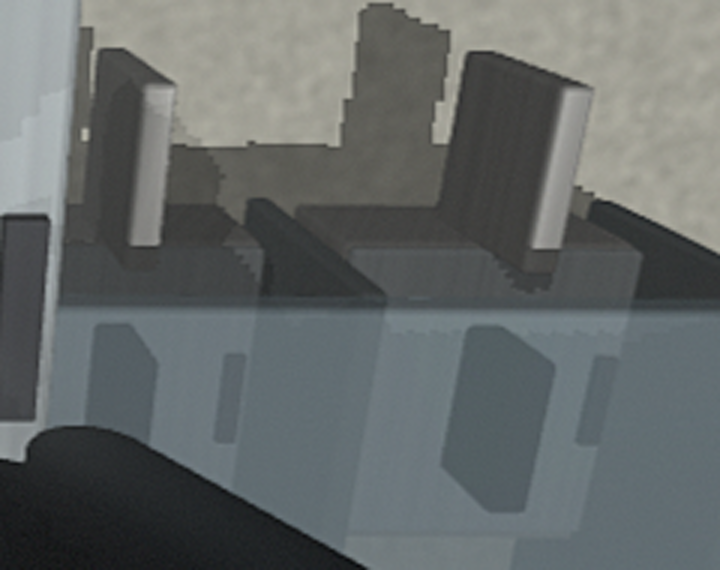

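Stored tab tops in the crop: b runs (160,86) to (147,246), a runs (576,88) to (546,249). The deck front top edge is at row ~311, and the a/b partition's front top is at about (370,298).

```bash
python3 - <<'E'
from h import *
np.set_printoptions(precision=4,suppress=True)
O=np.array([.6125,-.066]);a=np.radians(-2.5);R=np.array([[np.cos(a),-np.sin(a)],[np.sin(a),np.cos(a)]])
f=lambda uv,z:((wr("w3",(np.array(uv)+.5)/3-.5+[400,200],z)[:,:2]-O)@R)
print("tabs",f([(160,86),(147,246),(576,88),(546,249)],.058))
print("deck",f([(70,311),(400,311),(715,311)],.087));print("part",f([(370,298)],.077))
for n in ("w3",):
  c=wr("w3",[(204,187),(427,187)],.2185)[:,:2];print("cass front mid",(c.mean(0)-O)@R,(c-O)@R)
t=np.load("w3.npz");print("tcp",(t["tcp"][:2]-O)@R)
E
```

```text
tabs [[-0.0493  0.002 ]
 [-0.0026  0.0029]
 [-0.0485  0.1152]
 [-0.0014  0.1159]]
deck [[ 0.0036 -0.0262]
 [ 0.0038  0.0597]
 [ 0.004   0.1419]]
part [[0.0047 0.0572]]
cass front mid [-0.1077 -0.1108] [[-0.1078 -0.1531]
 [-0.1077 -0.0684]]
tcp [-0.0609 -0.1128]
```

Both cameras agree within 4 mm in x and 2 mm in y. Shifting 2 mm in y and lowering.

Request:
play_rows(
  commands=[0, -0.002, 0.01, 0, 0, 0, 0, 0, 0, 0.02, 0, 0, 0, 0, 0, 0, 0.02, 0, 0, 0, 0, 0, 0, 0.02, 0, 0, 0, 0, 0, 0, 0.02, 0, 0, 0, 0, 0, 0, 0.02, 0, 0, 0, 0, 0, 0, 0.02, 0, 0, 0, 0, 0, 0, 0.02, 0, 0, 0, 0, 0, 0, 0.015, 0, 0, 0, 0, 0, 0, 0.007, 0, 0, 0, 0, 0, 0, 0.003, 0, 0, 0, 0, 0, 0, 0.002, 0, 0, 0, 0, 0, 0, 0, 0, 0, 0, 0, 0, 0, 0, 0, 0, 0, 0],
)

```text
time_s: 11.8
eef_pos: [0.5474, -0.179, 0.0489]
tcp_rot: [[-0.999, 0.045, 0.001], [0.045, 0.999, -0.0], [-0.001, -0.0, -1.0]]
contact_force: [-0.1, -0.1, -4.1]
grip_width: 0.126
grasp_force: 63.0
```

```bash
python3 -c "
from h import *
status()"
```

```text
t 11.8 tcp [ 0.5474 -0.179   0.0489] yaw 177.44 z [ 9.e-04 -5.e-04 -1.e+00] q [ -28.2   16.6  111.1    0.    52.2 -115.6] F [-0.1 -0.1 -4.1] 0.12571229322387042 63.03305625915527
```

Still hanging (4.1 N). Lowering the last millimetres.

Request:
play_rows(
  commands=[0, 0, 0.001, 0, 0, 0, 0, 0, 0, 0.001, 0, 0, 0, 0, 0, 0, 0.0005, 0, 0, 0, 0, 0, 0, 0, 0, 0, 0, 0, 0, 0, 0, 0, 0, 0, 0],
)

```text
time_s: 12.42
eef_pos: [0.5472, -0.1789, 0.0465]
tcp_rot: [[-0.999, 0.045, 0.0], [0.045, 0.999, -0.0], [-0.0, -0.0, -1.0]]
contact_force: [-3.1, 0.5, 2.2]
grip_width: 0.122
grasp_force: 63.8
```

Request:
play_rows(
  commands=[0, 0, 0, 0, 0, 0, 0.04, 0, 0, 0, 0, 0, 0, 0.04, 0, 0, 0, 0, 0, 0, 0.04, 0, 0, 0, 0, 0, 0, 0.04, 0, 0, 0, 0, 0, 0, 0.04, 0, 0, -0.01, 0, 0, 0, 0.04, 0, 0, -0.02, 0, 0, 0, 0.04, 0, 0, -0.03, 0, 0, 0, 0.04, 0, 0, -0.03, 0, 0, 0, 0.04, 0, 0, -0.03, 0, 0, 0, 0.04, 0.03, 0, -0.03, 0, 0, 0, 0.04, 0.04, 0, 0, 0, 0, 0, 0.04, 0.024, 0, 0, 0, 0, 0, 0.04, 0, 0, 0, 0, 0, 0, 0.04, 0, 0, 0, 0, 0, 0, 0.04],
)

```text
time_s: 14.3
eef_pos: [0.454, -0.175, 0.1971]
tcp_rot: [[-0.999, 0.045, 0.002], [0.045, 0.999, -0.001], [-0.002, -0.001, -1.0]]
contact_force: [-0.2, 0.2, -0.7]
grip_width: 0.464
grasp_force: 0.0
```

```bash
python3 -c "
from h import *
look('w4')"
```

```text
t 14.3 tcp [ 0.454  -0.175   0.1971] yaw 177.43 z [ 0.0022 -0.0012 -1.    ] q [ -33.1   -6.1  118.2    0.    67.8 -120.5] F [-0.2  0.2 -0.7] 0.4642997402516215 0.0
```

View pics/w4.png

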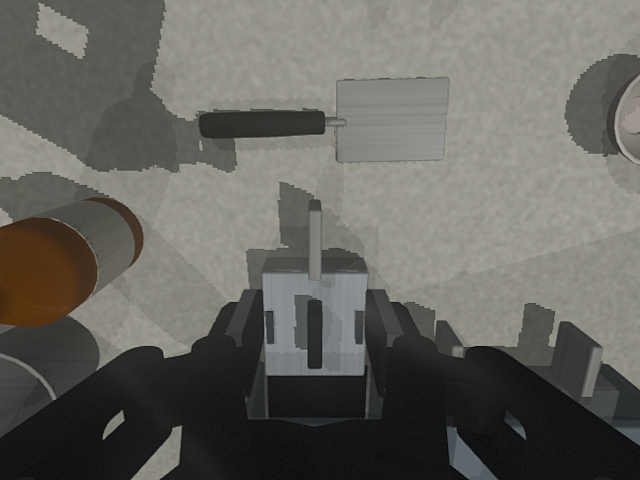

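Cassette stands flat and square at the mouth: tab top runs (315,202) to (315,280), and lid front edge is at row ~271, columns 263–368.

```bash
python3 - <<'E'
from h import *
np.set_printoptions(precision=4,suppress=True)
t=np.load("w4.npz");R=t["rot"]
for z,uv in((.058,[(315,202),(315,280)]),(.04,[(263,271),(368,271),(366,376),(266,376)]),(.065,[(316,299),(316,369)])):
  w=wr("w4",uv,z);print(z,w[:,:2],"tool",((w-t["tcp"])@R)[:,:2])
E
```

```text
0.058 [[ 0.4388 -0.1723]
 [ 0.4996 -0.175 ]] tool [[ 0.0157  0.0022]
 [-0.0452  0.0022]]
0.04 [[ 0.4973 -0.2172]
 [ 0.5011 -0.1319]
 [ 0.6002 -0.1343]
 [ 0.5963 -0.2226]] tool [[-0.0447 -0.04  ]
 [-0.0447  0.0454]
 [-0.1439  0.0474]
 [-0.1439 -0.041 ]]
0.065 [[ 0.5123 -0.1748]
 [ 0.5738 -0.1775]] tool [[-0.0579  0.003 ]
 [-0.1195  0.003 ]]
```

Request:
play_rows(
  commands=[0, 0.001, 0.02, 0, 0, 0, 0.04, 0, 0, 0.025, 0, 0, 0, 0.04, 0, 0, 0.025, 0, 0, 0, 0.04, 0, 0, 0.025, 0, 0, 0, 0.04, 0, 0, 0.025, 0, 0, 0, 0.04, 0, 0, 0.025, 0, 0, 0, 0.04, 0, 0, 0.015, 0, 0, 0, 0.04, 0, 0, 0.01, 0, 0, 0, 0.04, 0, 0, 0, 0, 0, 0, 0.04, 0, 0, 0, 0, 0, 0, 0, 0, 0, 0, 0, 0, 0, 0, 0, 0, 0, 0, 0, 0, 0, 0, 0, 0, 0, 0, 0, 0, 0, 0, 0, 0, 0, 0, 0],
)

```text
time_s: 16.1
eef_pos: [0.4539, -0.1742, 0.0268]
tcp_rot: [[-0.999, 0.045, 0.002], [0.045, 0.999, -0.001], [-0.002, -0.001, -1.0]]
contact_force: [-1.6, -0.2, 5.8]
grip_width: 0.106
grasp_force: 60.9
```

Tab gripped. Sliding in along the bay, then finishing in small steps.

Request:
play_rows(
  commands=[-0.01, 0, 0, 0, 0, 0, 0, -0.015, 0, 0, 0, 0, 0, 0, -0.015, 0, 0, 0, 0, 0, 0, -0.015, 0, 0, 0, 0, 0, 0, -0.015, 0, 0, 0, 0, 0, 0, -0.01, 0, 0, 0, 0, 0, 0, -0.01, 0, 0, 0, 0, 0, 0, -0.01, 0, 0, 0, 0, 0, 0, 0, 0, 0, 0, 0, 0, 0, 0, 0, 0, 0, 0, 0, 0],
)

```text
time_s: 17.35
eef_pos: [0.554, -0.1785, 0.0268]
tcp_rot: [[-0.999, 0.044, 0.002], [0.044, 0.999, -0.001], [-0.002, -0.001, -1.0]]
contact_force: [-0.1, -0.1, 4.8]
grip_width: 0.105
grasp_force: 60.8
```

Request:
play_rows(
  commands=[-0.002, 0, 0, 0, 0, 0, 0, -0.002, 0, 0, 0, 0, 0, 0, -0.002, 0, 0, 0, 0, 0, 0, 0, 0, 0, 0, 0, 0, 0, 0, 0, 0, 0, 0, 0, 0],
)

```text
time_s: 17.98
eef_pos: [0.5583, -0.1786, 0.0269]
tcp_rot: [[-0.999, 0.044, -0.002], [0.044, 0.999, 0.0], [0.002, -0.0, -1.0]]
contact_force: [-6.0, 0.8, 8.4]
grip_width: 0.104
grasp_force: 61.5
```

Request:
play_rows(
  commands=[-0.002, 0, 0, 0, 0, 0, 0, -0.002, 0, 0, 0, 0, 0, 0, 0, 0, 0, 0, 0, 0, 0],
)

```text
time_s: 18.35
eef_pos: [0.5623, -0.1787, 0.0269]
tcp_rot: [[-0.999, 0.044, -0.002], [0.044, 0.999, 0.0], [0.002, -0.0, -1.0]]
contact_force: [-6.5, 0.3, 8.8]
grip_width: 0.108
grasp_force: 61.4
```

Request:
play_rows(
  commands=[-0.002, 0, 0, 0, 0, 0, 0, -0.002, 0, 0, 0, 0, 0, 0, 0, 0, 0, 0, 0, 0, 0],
)

```text
time_s: 18.73
eef_pos: [0.5662, -0.1789, 0.0269]
tcp_rot: [[-0.999, 0.044, -0.003], [0.044, 0.999, 0.0], [0.003, 0.0, -1.0]]
contact_force: [-6.4, 1.0, 9.4]
grip_width: 0.11
grasp_force: 61.5
```

Request:
play_rows(
  commands=[-0.002, 0, 0, 0, 0, 0, 0, 0, 0, 0, 0, 0, 0, 0],
)

```text
time_s: 18.98
eef_pos: [0.5661, -0.1788, 0.0269]
tcp_rot: [[-0.999, 0.044, -0.009], [0.043, 0.999, 0.001], [0.009, 0.001, -1.0]]
contact_force: [-12.9, 0.4, 15.5]
grip_width: 0.107
grasp_force: 62.5
```

Request:
play_rows(
  commands=[-0.002, 0, 0, 0, 0, 0, 0, 0, 0, 0, 0, 0, 0, 0],
)

```text
time_s: 19.23
eef_pos: [0.5661, -0.1787, 0.0268]
tcp_rot: [[-0.999, 0.043, -0.014], [0.043, 0.999, 0.002], [0.014, 0.002, -1.0]]
contact_force: [-20.2, 1.0, 19.4]
grip_width: 0.107
grasp_force: 63.3
```

Hard stop reached at x = 0.566 (force rising, no motion), matching the expected home position. Unloading, releasing and lifting clear.

Request:
play_rows(
  commands=[0.003, 0, 0, 0, 0, 0, 0, 0, 0, 0, 0, 0, 0, 0, 0, 0, 0, 0, 0, 0, 0.04, 0, 0, 0, 0, 0, 0, 0.04, 0, 0, 0, 0, 0, 0, 0.04, 0, 0, 0, 0, 0, 0, 0.04, 0, 0, -0.01, 0, 0, 0, 0.04, 0, 0, -0.02, 0, 0, 0, 0.04, 0, 0, -0.03, 0, 0, 0, 0.04, 0, 0, -0.03, 0, 0, 0, 0.04, 0, 0, -0.03, 0, 0, 0, 0.04, 0.02, 0, -0.04, 0, 0, 0, 0.04, 0.03, 0, -0.04, 0, 0, 0, 0.04, 0.04, 0, 0, 0, 0, 0, 0.04, 0, 0, 0, 0, 0, 0, 0.04, 0, 0, 0, 0, 0, 0, 0.04],
)

```text
time_s: 21.22
eef_pos: [0.4786, -0.1749, 0.227]
tcp_rot: [[-0.999, 0.045, 0.002], [0.045, 0.999, -0.001], [-0.002, -0.001, -1.0]]
contact_force: [1.0, 0.6, 0.8]
grip_width: 0.467
grasp_force: 0.0
```

```bash
python3 - <<'E'
from h import *
from bench import vision
import cv2
look('w5')
p=vision.snapshot("top")["pixels"][:,:,::-1]
a=cv2.resize(p[105:225,265:425],None,fx=4,fy=4,interpolation=cv2.INTER_CUBIC)
w=cv2.resize(cv2.imread("pics/w5.png"),(160,120))
a[:120,:160]=w
cv2.imwrite("pics/end.png",a)
E
```

```text
t 21.225 tcp [ 0.4786 -0.1749  0.227 ] yaw 177.42 z [ 0.0022 -0.0011 -1.    ] q [ -31.5   -4.6  113.6    0.    70.9 -118.9] F [1.  0.6 0.8] 0.46716969645980916 0.0
```

View pics/w5.png

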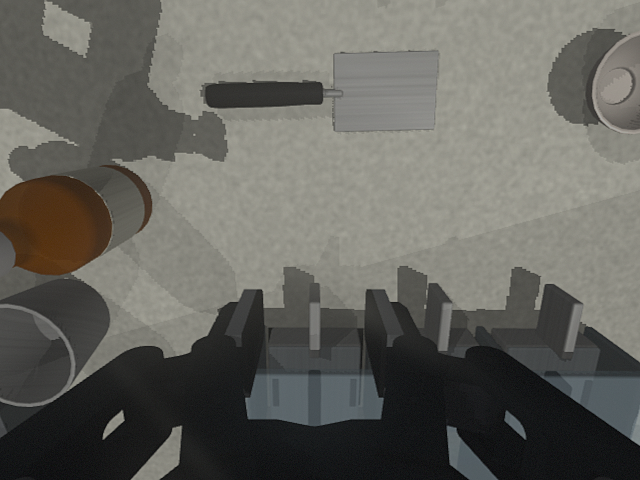

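The three tab ends line up (rows 283, 284 and 285), the cassette is in the free bay, everything else is in place and the gripper is clear. Handing in.

```bash
python3 -c "
from bench import workorder
print(workorder.sign_off())"
```

```text
the job is handed in; nothing more can be done
None
```

The weighed cassette is stowed in the free right-hand bay, against the stop with its tab towards the robot. The job was handed in at about 21 s, but the hand-in returned no verdict.

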